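# Load a dish carrier under the hold-down springs of a colony imager

## Robot

A 6-joint arm with a two-finger parallel gripper is mounted at the origin on the work surface. World frame = base frame: x ahead of the robot, y to its left, z up, the work surface at z = 0. Lengths are in m, angles in rad, forces in N, time in s.
With the tool pointing down it reaches from about 0.35 to 0.875 m from the base axis. Payload 15.5 kg.
Tool frame: the origin (TCP) lies midway between the tips of the shut fingers; the grasp point (between the pads) lies 19 mm behind it; z points along the fingers, y is the line along which they close (so a half turn about z gives the same grasp; the last joint's range is limited). The gripper opens to 85 mm and grips with 20 to 120 N. Pads are 22 mm wide; open, the fingers measure 114 mm over their backs; the gripper's body (76 mm by 85 mm) begins 54 mm behind the grasp point. The pads swing forward as they close: fully open they stand 13 mm farther back than shut.
Start: joints at [1.177, 0.494, 1.345, -0, 1.302, -0.096], TCP at [0.183, 0.597, 0.231] pointing down, gripper open.
Joint ranges: [-2.91, 2.91], [-0.82, 2.16], [0.22, 2.67], [-1.22, 4.37], [0.12, 2.79], [-3.08, 3.08]. Speed limits (rad/s): [1.89, 1.89, 2.57, 3.01, 3.01, 3.01].

## Interface

Orientations are given as a rotation vector (axis times angle).
In Python, from station import bot, capture, workorder gives the robot as it stands.
- The arm moves only by the shell command python3 -m crank 'ROWS'. ROWS is a JSON object of lists of equal length, an entry for each row: "slide": the shift along the tool's x, y, z each as a share of 0.1 m, from -1 to 1, a list of three; "rot": the turn, a rotation vector about the tool's x, y, z each as a share of 0.15 rad, from -1 to 1, a list of three; "jaw": the gripper command: -1 is shut, 1 is fully open, values between are in proportion. In form: {"slide": [[tx, ty, tz], ...], "rot": [[wx, wy, wz], ...], "jaw": [jaw, ...]}. A call has 1 to 20 rows; each row shifts and turns the commanded pose from where the row before left it, along the tool's axes as they then stand; what a row does not reach is not made up. A row lasts 1/10 s, in which the tool goes at most 50 mm and 8.59 degrees, less where a joint would pass 70% of its speed; a pose out of reach is approached as far as the arm can. A call with a number of a shift or a turn outside -1 to 1 is refused whole. A call with a gripper value outside its range is refused whole. The fingers move at their own pace and stop on an object; the grip force is fixed at half the most. Time passes only in rows, so rows that do not move let the fingers close. It gives the time, the measured TCP pose, the force, the opening and the grip force at its end, in the units of the state.
- bot.sense(): the state, without advancing time (a new reading comes with each control period).
- capture(name): name is "scene" or "top" or "wrist"; returns a dict with "color" (420x560x3 uint8, red, green, blue), "depth" (420x560 float32, m along the optical axis (not along the pixel's ray), 0 where there is no reading), "K" (3x3 intrinsics, pixels), "distortion" ([k1, k2, p1, p2, k3] as OpenCV has them; the pictures are not rectified), "origin" and "rotation" of the camera in the world. Camera axes: x right, y up, looking along -z (the intrinsics and any distortion apply to the point x, -y, -z); pixel columns grow to the right and rows downward; lengths in m; the calibration is good to about 2 mm. A picture is of the moment at which its call begins.
- workorder.close_job(): hands the job in; it is judged then, once.
The state is a dict: "time": time; "joint_positions": joint angles; "qvel": joint speeds; "joint_efforts": joint torques, N m; "tcp_pos": TCP position; "tcp_rot": TCP orientation; "wrist_force": force on the tool from outside, world axes, zero at the start; "torque": the same for the moment, N m; "grip_width": opening from 0.0 (shut) to 1.0 (fully open); "grasp_force": force on a finger pad.
Only numpy, scipy, OpenCV 4.12 (cv2) and the standard library are available. Lean on these libraries where they do the work, as an engineer would, in place of code of your own. Each camera call takes 0.05 s, during which the arm holds its last target. There are 200 camera calls.

## Task

Load the orange dish carrier into the colony imager using only your fingertips, without lifting it: press its ribbed finger pad down hard so that the blue sprung platform sinks, and keep it pressed while you slide the carrier along the rails, under the two brass leaf springs and fully home against the end stop, so that the platform pops up again behind it. Then take your hand away, and leave the things standing around undisturbed.

Things in the scene. Friction and masses are not known exactly. Their poses are not given: they have to be found in the camera images.
- loader: White loading deck, 325 x 150 mm, fixed, placed anew each time. Origin: on the bench top (z 0) below the platform's front edge, on the centre line. +x: the way the carrier slides, entry to stop; +z up. In its frame: blue sprung platform x -125 to 0 mm; fixed white stage x 1 to 116 mm, top z 30; stop face x 116; white end housing behind it to x 186, top z 62
- entry (a point): Entry end of the blue platform, on its top when up (loader frame x -125, y 0, z 41.5 mm). Aluminium rails run along both sides from x -130 to 116 mm: inner faces at y +-46.5 mm, 8 mm thick, tops at z 50 mm. The entry end is open
- gate (a point): Centre of the gap between two dark brackets that overhang the channel's sides (loader frame x 58 to 72, |y| above 34, underside z 54, top z 62 mm; point at x 65, y 0, z 54). With the platform up the carrier's block strikes them; it passes with the platform 6 mm or more down. From each a brass leaf spring 10 mm wide slopes down towards the stop, its tip at about z 40 mm
- stop (a point): foot of the end stop's face, on the centre line at stage height (loader frame x 116, y 0, z 30 mm)
- carrier: Loose orange carrier, 110 (its x) x 90 mm, about 0.22 kg, on the platform between the rails with 1.5 mm play each side; +x as the loader's. Origin: centre of underside. Block x -15 to 55 mm, 18 mm thick, holds a 60 mm dish, 2 mm proud. Underside z: 41.5 mm platform up, 31.5 fully down, 30 on the stage. Home: front touches the stop, origin at loader x 61 mm, rear edge 6 mm past the platform
- pad (a point): middle of the top of the carrier's ribbed finger pad (carrier frame x -35, y 0, z 8 mm); the pad spans carrier x -55 to -15 mm, the full 90 mm width, 8 mm thick
- step (a point): middle of the 10 mm upright step between pad and block, facing the rear, which a fingertip on the pad can push against (carrier frame x -15, y 0, z 13 mm; it runs across the full width)
- platform (a joint): how far the blue platform is pressed down, m: 0 = up, 0.010 = down on its limit (top then 1.5 mm above the stage). Its spring pushes up with 6 N at the top and 12 N at the bottom: besides the carrier's weight press some 9 to 10 N to bottom it. Sliding the pressed carrier takes up to about 20 N
- leaf_left (a joint): how far the left (loader +y) leaf spring is raised, rad: 0 = free, about 0.2 with the carrier under it; it then presses down with about 3 N
- leaf_right (a joint): the same for the right (loader -y) leaf spring
- dish_pile: pile of three closed 60 mm culture dishes, 62 mm across, 42 mm tall; bystander beside the loader; origin at the centre of its underside
- dish_large: closed 90 mm culture dish, 90 mm across, 14 mm tall; bystander beside the loader; origin at the centre of its underside
- vial: small glass vial with blue cap, 28 mm across, 50 mm tall; bystander beside the loader; origin at the centre of its underside
- swab_box: green box, 50 x 35 x 30 mm tall; bystander beside the loader; origin at the centre of its underside
- media_bottle: amber bottle with orange cap, 70 mm across, 140 mm tall; bystander; origin at the centre of its underside
- beaker: glass beaker, 70 mm across, 90 mm tall; bystander; origin at the centre of its underside
- spray_bottle: white spray bottle, 70 mm across, about 181 mm tall; bystander; origin at the centre of its underside
- tip_box: open blue box, 120 x 80 x 50 mm; bystander; origin at the centre of its underside
Things that resemble listed ones, but are neither listed nor needed, are in the scene too. There is more than one size of the carrier; the one meant has the size given above.

How it is judged:
By the outcome, as a careful person would: the job done as asked, in the order asked, and still so for the second after the job is handed in, with the robot touching nothing.
It also fails if it takes over 38 s, if anything falls off the work surface, if the arm or the gripper's body presses on something with over 40 N, if the wrist force passes 120 N, or if a joint passes its speed limit or range.

## Working session

There is one attempt and no reset: what is moved stays moved. The work goes in short steps, Python scripts to look and compute and a shell command to move; the robot and the scene stay as the last step left them, time stands still between calls to the robot, and variables do not carry over. Pictures are saved under pics/ and viewed, at most 10 in all, crops included, and the job is handed in when it is done.

```bash
mkdir -p pics; python3 - <<'E'
from station import bot,capture
import cv2,numpy as np,pickle
for n in("top","scene"):
    c=capture(n);cv2.imwrite(f"pics/{n}0.png",c["color"][:,:,::-1]);pickle.dump(c,open(f"{n}0.pkl","wb"))
    print(n,c["K"],c["distortion"],c["origin"],c["rotation"])
print(bot.sense())
E
```

```text
top [[384.9805568    0.         275.61832827]
 [  0.         384.9805568  205.55485338]
 [  0.           0.           1.        ]] [-0.00701813  0.          0.          0.          0.        ] [0.25838537 0.01744541 1.07742763] [ 0.14330947 -0.17055398 -1.58745931]
scene [[484.0577361    0.         273.50341241]
 [  0.         484.0577361  210.91259609]
 [  0.           0.           1.        ]] [0.03703539 0.         0.         0.         0.        ] [ 1.56095744 -0.28304903  0.79565861] [0.82646288 0.66431117 1.18860073]
{'time': 0.1, 'joint_positions': array([ 1.17751921e+00,  4.94121861e-01,  1.34605739e+00,  1.39238062e-05,
        1.30248942e+00, -9.54644446e-02]), 'qvel': array([-0.00015666, -0.00233691, -0.00174387,  0.00086654,  0.00022304,
        0.00011489]), 'joint_efforts': array([ 1.80667415e-03, -8.83585882e+01, -3.84564114e+01,  2.13904900e-05,
        5.20046713e-03,  7.86961596e-05]), 'tcp_pos': array([0.18324421, 0.59720543, 0.23076336]), 'tcp_rot': array([-4.66041318e-01, -3.10655592e+00,  1.63474475e-03]), 'wrist_force': array([-0.59866066,  0.12000825,  0.4797117 ]), 'torque': array([0.02985664, 0.01120064, 0.05019113]), 'grasp_force': 0.0, 'grip_width': 1.0044236956635875}
```

View pics/top0.png

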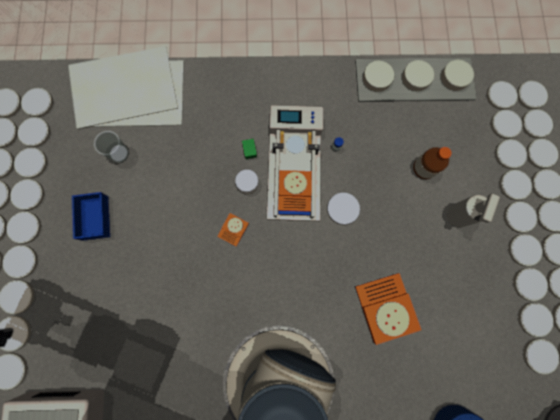

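View pics/scene0.png

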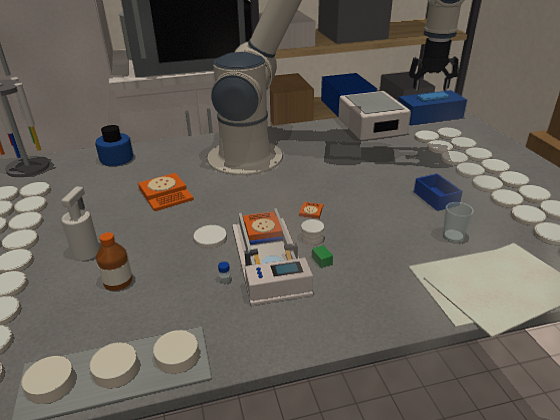

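The top view shows three orange carriers: one in the loader at (295,190), a small one at (234,229) and a large one at (390,308). The one meant should be the carrier on the platform between the rails. Next I'll check that with a close crop and measure it.

```bash
cat >h.py <<'E'
import numpy as np,cv2
from scipy.spatial.transform import Rotation as R
def cloud(c):
    h,w=c["depth"].shape
    u,v=np.meshgrid(np.arange(w),np.arange(h))
    p=cv2.undistortPoints(np.stack([u,v],-1).reshape(-1,1,2).astype(float),c["K"],np.array(c["distortion"])).reshape(h,w,2)
    d=c["depth"]
    P=np.stack([p[...,0]*d,-p[...,1]*d,-d],-1)
    return P@R.from_rotvec(c["rotation"]).as_matrix().T+c["origin"]
def hsv(c): return cv2.cvtColor(c["color"],cv2.COLOR_RGB2HSV)
E
python3 - <<'E'
import pickle
from h import *
c=pickle.load(open("top0.pkl","rb"));P=cloud(c)
cr=c["color"][95:235,215:370];cv2.imwrite("pics/crop.png",cv2.resize(cr[:,:,::-1],None,fx=4,fy=4,interpolation=cv2.INTER_CUBIC))
H=hsv(c)
for n,(u,v) in dict(bench=(400,250),house=(312,125),pad=(295,204),block=(308,178),dish=(295,182),stage=(295,155),pile=(246,180),large=(344,208),vial=(338,143),swab=(249,149),bottle=(440,155),spray=(480,205)).items(): print(n,P[v,u].round(4))
m=(H[...,0]<14)&(H[...,1]>150)&(H[...,2]>90)
n,l,s,ce=cv2.connectedComponentsWithStats(m.astype(np.uint8))
for i in range(1,n):
    if s[i,4]>60:
        q=P[l==i];print(s[i],ce[i],q.mean(0).round(4)); r=cv2.minAreaRect(q[:,:2].astype(np.float32)); print(r)
# housing
m=(np.abs(P[...,2]-.062)<.006);m[:95]=0;m[135:]=0;m[:,:260]=0;m[:,335:]=0
print("house",cv2.minAreaRect(P[m][:,:2].astype(np.float32)),P[m][:,2].mean())
E
```

```text
bench [ 0.341  -0.3489  0.0028]
house [ 0.6937 -0.111   0.0589]
pad [ 0.4683 -0.0556  0.0529]
block [ 0.5389 -0.0933  0.0597]
dish [ 0.5273 -0.057   0.0635]
stage [ 0.6154 -0.0621  0.031 ]
pile [0.5406 0.0773 0.0449]
large [ 0.4617 -0.1963  0.0149]
vial [ 0.6426 -0.1836  0.0488]
swab [0.6357 0.0688 0.0313]
bottle [ 0.5714 -0.4274  0.1397]
spray [ 0.4372 -0.5113  0.1452]
[439 147  12  12 117] [444.58119658 152.43589744] [ 0.5781 -0.44    0.1398]
((0.5798723697662354, -0.4413902163505554), (0.033922649919986725, 0.034155167639255524), 31.96609115600586)
[279 171  32  40 814] [294.42383292 194.80835381] [ 0.4922 -0.0543  0.0607]
((0.4067477285861969, -0.044981032609939575), (0.09167740494012833, 0.3085920810699463), 83.72587585449219)
[218 214  30  32 352] [231.58806818 231.88352273] [0.4012 0.1206 0.0117]
((0.36064672470092773, 0.06731349974870682), (0.212702676653862, 0.08083567023277283), 46.805152893066406)
[ 356  274   65   70 1927] [385.40114167 303.43072133] [ 0.1989 -0.2899  0.0248]
((0.18104371428489685, -0.18020515143871307), (0.17376193404197693, 0.3872940242290497), 2.7930362224578857)
house ((0.7172037959098816, -0.06606858223676682), (0.14898671209812164, 0.07108267396688461), 86.42988586425781) 0.06297587477425773
```

View pics/crop.png

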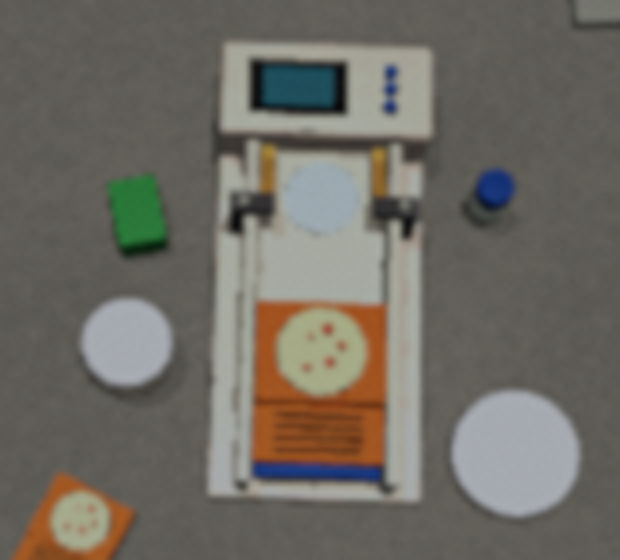

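The crop confirms that the orange carrier on the blue platform is between the rails, with its entry end at the bottom (row 463). Its size and place match, so I choose it. The loose ones are the wrong size. Next I fit the pose.

```bash
cat >>h.py <<'E'
def ray(c,uv,z):
    p=cv2.undistortPoints(np.array(uv,float).reshape(-1,1,2),c["K"],np.array(c["distortion"])).reshape(-1,2)
    d=np.c_[p[:,0],-p[:,1],-np.ones(len(p))]@R.from_rotvec(c["rotation"]).as_matrix().T
    o=np.array(c["origin"]);return o+d*((z-o[2])/d[:,2])[:,None]
E
python3 - <<'E'
import pickle
from h import *
c=pickle.load(open("top0.pkl","rb"))
f=lambda pts,z:ray(c,[(215+(x+.5)/4-.5,95+(y+.5)/4-.5) for x,y in pts],z)
h=f([(222,43),(433,47),(431,136),(219,134)],.062);print(h.round(4),"house c",h.mean(0))
print("widths",np.linalg.norm(h[0]-h[1]),np.linalg.norm(h[1]-h[2]))
yaw=np.deg2rad(-3.57)
for a,b in((0,1),(3,2)): d=h[a]-h[b];print("yaw",np.degrees(np.arctan2(-d[0],d[1])))
b=f([(208,497),(422,500)],.03);d=b[0]-b[1];print("base",b,np.linalg.norm(d),np.degrees(np.arctan2(-d[0],d[1])))
ex=np.array([np.cos(yaw),np.sin(yaw)]);ey=np.array([-ex[1],ex[0]])
o=np.mean(h,0)[:2]-.151*ex;print("origin",o)
L=lambda q:(np.c_[(q[:,:2]-o)@ex,(q[:,:2]-o)@ey]).round(4)
print("carrier front",L(f([(258,303),(383,304)],.0595)),"step",L(f([(253,402),(384,402)],.0595)),"rear",L(f([(252,463),(384,467)],.0495)))
print("platform rear",L(f([(252,478),(383,481)],.0415)),"brackets",L(f([(252,205),(394,208)],.062)))
E
python3 -m crank '{"slide":[[0,0,0]],"rot":[[0,0,0]],"jaw":[-1]}'
```

```text
[[ 0.7539  0.006   0.062 ]
 [ 0.7484 -0.1441  0.062 ]
 [ 0.6811 -0.1394  0.062 ]
 [ 0.6852  0.0095  0.062 ]] house c [ 0.71712278 -0.06697434  0.062     ]
widths 0.15015209713396213 0.06746869371924481
yaw -2.113475472203534
yaw -1.5791063649401573
base [[ 0.43277956  0.02238714  0.03      ]
 [ 0.42750729 -0.12520488  0.03      ]] 0.14768615954963693 -2.0458450625009936
origin [ 0.5664158  -0.05757188]
carrier front [[-0.0069  0.0425]
 [-0.0039 -0.0435]] step [[-0.0768  0.0434]
 [-0.0731 -0.0456]] rear [[-0.117   0.0423]
 [-0.1161 -0.0475]]
platform rear [[-0.1259  0.0418]
 [-0.1243 -0.0478]] brackets [[ 0.0629  0.0493]
 [ 0.0651 -0.0495]]
time: 0.2
tcp_pos: [0.1833, 0.5973, 0.2309]
tcp_rot: [-0.466, -3.107, 0.001]
wrist_force: [-0.1, -0.2, -0.4]
grip_width: 0.857
grasp_force: 0.0
```

```bash
python3 -m crank '{"slide":[[-0.264,-0.298,0],[-0.264,-0.298,0],[-0.264,-0.298,0],[-0.264,-0.298,0],[-0.264,-0.298,0],[-0.264,-0.298,0],[-0.264,-0.298,0],[-0.264,-0.298,0],[-0.264,-0.298,0],[-0.264,-0.298,0],[-0.264,-0.298,0],[-0.264,-0.298,0],[-0.264,-0.298,0],[-0.264,-0.298,0],[-0.264,-0.298,0],[-0.264,-0.298,0],[-0.264,-0.298,0],[-0.264,-0.298,0],[0,0,0],[0,0,0]],"rot":[[0,0,0],[0,0,0],[0,0,0],[0,0,0],[0,0,0],[0,0,0],[0,0,0],[0,0,0],[0,0,0],[0,0,0],[0,0,0],[0,0,0],[0,0,-0.4],[0,0,-0.4],[0,0,-0.4],[0,0,-0.45],[0,0,0],[0,0,0],[0,0,0],[0,0,0]],"jaw":[-1,-1,-1,-1,-1,-1,-1,-1,-1,-1,-1,-1,-1,-1,-1,-1,-1,-1,-1,-1]}'
python3 - <<'E'
from station import capture
import cv2,pickle
for n in("wrist","top"):
    c=capture(n);cv2.imwrite(f"pics/{n}1.png",c["color"][:,:,::-1]);pickle.dump(c,open(n+"1.pkl","wb"))
E
```

```text
time: 2.2
tcp_pos: [0.5096, -0.0381, 0.2309]
tcp_rot: [-0.081, -3.14, -0.0]
wrist_force: [-0.1, 0.5, 0.3]
grip_width: -0.003
grasp_force: 0.0
```

View pics/wrist1.png

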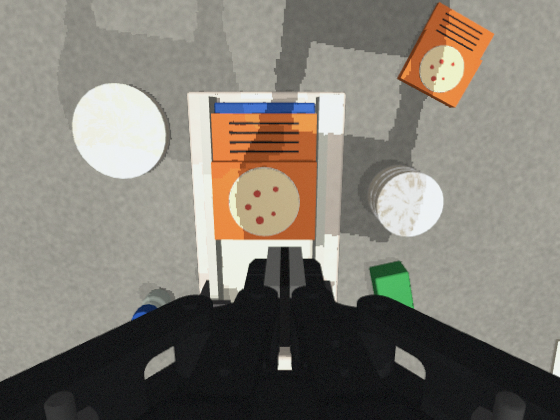

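The wrist view shows the carrier's rear edge at row 113 (cols 211–316), the step at row 161 (212–317), the front at row 239, and the base's rear edge at row 93 (189–344).

```bash
python3 - <<'E'
import pickle
from h import *
c=pickle.load(open("wrist1.pkl","rb"))
yaw=lambda q:np.degrees(np.arctan2((q[0]-q[1])[0],-(q[0]-q[1])[1]))
for n,p,z in(("rear",[(211,113.5),(315.5,113.5)],.0495),("step",[(212,161.5),(317,161)],.0595),("front",[(215,240),(316,239.5)],.0595),("plat rear",[(215.5,103),(315,103.5)],.0415),("base",[(189,93),(345,93.5)],.02),("railtopR in",[(317.5,97),(317.5,200)],.05),("railtopL in",[(209.5,97),(211,200)],.05)):
    q=ray(c,p,z);print(n,q.round(4).tolist(),"mid",q.mean(0).round(4)[:2],"w",np.linalg.norm(q[0]-q[1]).round(4),"yaw",yaw(q).round(2))
P=cloud(c)
for v in(120,140,155,170):print(v,P[v,265].round(4),P[v,222].round(4))
E
```

```text
rear [[0.4496, -0.0977, 0.0495], [0.4542, -0.0092, 0.0495]] mid [ 0.4519 -0.0534] w 0.0887 yaw -2.95
step [[0.4891, -0.0989, 0.0595], [0.4932, -0.0098, 0.0595]] mid [ 0.4912 -0.0544] w 0.0892 yaw -2.65
front [[0.5599, -0.1034, 0.0595], [0.564, -0.0127, 0.0595]] mid [ 0.5619 -0.0581] w 0.0908 yaw -2.59
plat rear [[0.4411, -0.0945, 0.0415], [0.446, -0.0087, 0.0415]] mid [ 0.4436 -0.0516] w 0.0859 yaw -3.23
base [[0.4308, -0.1217, 0.02], [0.4386, 0.0207, 0.02]] mid [ 0.4347 -0.0505] w 0.1426 yaw -3.13
railtopR in [[0.4408, -0.0071, 0.05], [0.5299, -0.0096, 0.05]] mid [ 0.4854 -0.0084] w 0.0892 yaw -91.62
railtopL in [[0.4361, -0.0975, 0.05], [0.5251, -0.1053, 0.05]] mid [ 0.4806 -0.1014] w 0.0893 yaw -94.98
120 [ 0.4574 -0.0522  0.0499] [ 0.4556 -0.0891  0.0479]
140 [ 0.4743 -0.0534  0.0487] [ 0.4725 -0.0907  0.0481]
155 [ 0.4874 -0.0542  0.0483] [ 0.4853 -0.0917  0.049 ]
170 [ 0.4985 -0.0543  0.0609] [ 0.4969 -0.0912  0.0591]
```

```bash
python3 -m crank '{"slide":[[0.105,-0.0575,0.28],[0.105,-0.0575,0.28],[0.106,-0.0575,0.28],[0,0,0.28],[0,0,0.28],[0,0,0.28],[0,0,0],[0,0,0]],"rot":[[0,0,0],[0,0,0],[0,0,0],[0,0,0],[0,0,0],[0,0,0],[0,0,0],[0,0,0]],"jaw":[-1,-1,-1,-1,-1,-1,-1,-1]}'
python3 - <<'E'
from station import capture
import cv2,pickle
c=capture("wrist");cv2.imwrite("pics/wrist2.png",c["color"][:,:,::-1]);pickle.dump(c,open("wrist2.pkl","wb"))
E
```

```text
time: 3.1
tcp_pos: [0.4768, -0.0526, 0.0638]
tcp_rot: [-0.078, -3.14, -0.0]
wrist_force: [0.8, 0.0, 0.3]
grip_width: 0.0
grasp_force: 0.0
```

View pics/wrist2.png

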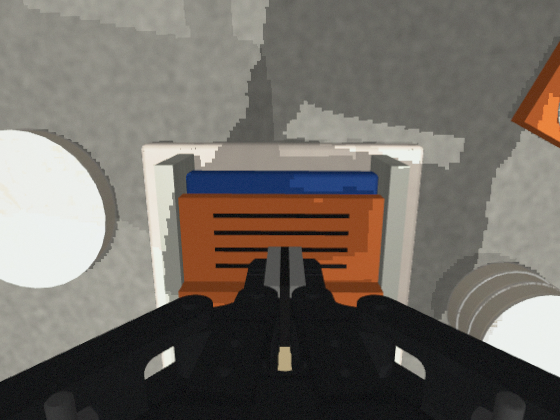

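The view shows the fingertips at (285,250), centred over the rear of the pad (cols 178–384) and just behind the step (row 285). I'll now lower in small steps and watch the force.

```bash
python3 -m crank '{"slide":[[0,0,0.06],[0,0,0.06],[0,0,0.02],[0,0,0],[0,0,0]],"rot":[[0,0,0],[0,0,0],[0,0,0],[0,0,0],[0,0,0]],"jaw":[-1,-1,-1,-1,-1]}'
python3 -m crank '{"slide":[[0,0,0.04],[0,0,0.03],[0,0,0],[0,0,0]],"rot":[[0,0,0],[0,0,0],[0,0,0],[0,0,0]],"jaw":[-1,-1,-1,-1]}'
```

```text
time: 3.65
tcp_pos: [0.4772, -0.0533, 0.0494]
tcp_rot: [0.079, 3.141, 0.0]
wrist_force: [-0.2, 0.0, 1.2]
grip_width: -0.001
grasp_force: 1.1
time: 4.05
tcp_pos: [0.4773, -0.0533, 0.0422]
tcp_rot: [0.079, 3.14, -0.0]
wrist_force: [-0.8, 2.0, 5.9]
grip_width: -0.002
grasp_force: 3.3
```

```bash
python3 -m crank '{"slide":[[0,0,0.03],[0,0,0],[0,0,0]],"rot":[[0,0,0],[0,0,0],[0,0,0]],"jaw":[-1,-1,-1]}'
python3 -m crank '{"slide":[[0,0,0.01],[0,0,0.01],[0,0,0],[0,0,0]],"rot":[[0,0,0],[0,0,0],[0,0,0],[0,0,0]],"jaw":[-1,-1,-1,-1]}'
```

```text
time: 4.35
tcp_pos: [0.4773, -0.0533, 0.0394]
tcp_rot: [0.079, 3.14, -0.0]
wrist_force: [-2.1, 0.3, 10.1]
grip_width: -0.001
grasp_force: 5.5
time: 4.75
tcp_pos: [0.4774, -0.0533, 0.0387]
tcp_rot: [0.079, 3.139, -0.001]
wrist_force: [-8.8, 3.0, 50.0]
grip_width: 0.003
grasp_force: 25.4
```

```bash
python3 -m crank '{"slide":[[0,0,-0.007],[-0.02,0,0],[-0.02,0,0],[-0.02,0,0],[-0.02,0,0],[0,0,0]],"rot":[[0,0,0],[0,0,0],[0,0,0],[0,0,0],[0,0,0],[0,0,0]],"jaw":[-1,-1,-1,-1,-1,-1]}'
python3 -m crank '{"slide":[[-0.03,0,0],[-0.03,0,0],[-0.03,0,0],[-0.03,0,0]],"rot":[[0,0,0],[0,0,0],[0,0,0],[0,0,0]],"jaw":[-1,-1,-1,-1]}'
```

```text
time: 5.35
tcp_pos: [0.4782, -0.0529, 0.0385]
tcp_rot: [-0.077, -3.129, -0.002]
wrist_force: [-40.2, -5.3, 66.3]
grip_width: 0.002
grasp_force: 33.5
time: 5.75
tcp_pos: [0.489, -0.0528, 0.0385]
tcp_rot: [-0.078, -3.126, -0.003]
wrist_force: [-45.6, 1.6, 74.3]
grip_width: -0.002
grasp_force: 37.4
```

```bash
python3 -m crank '{"slide":[[0,0,-0.008],[0,0,-0.008],[0,0,0]],"rot":[[0,0,0],[0,0,0],[0,0,0]],"jaw":[-1,-1,-1]}'
python3 - <<'E'
from station import capture
import cv2,pickle
c=capture("wrist");cv2.imwrite("pics/wrist3.png",c["color"][:,:,::-1]);pickle.dump(c,open("wrist3.pkl","wb"))
E
```

```text
time: 6.05
tcp_pos: [0.4957, -0.054, 0.0395]
tcp_rot: [-0.079, -3.138, -0.001]
wrist_force: [-4.8, 2.0, 8.1]
grip_width: -0.002
grasp_force: 5.4
```

View pics/wrist3.png

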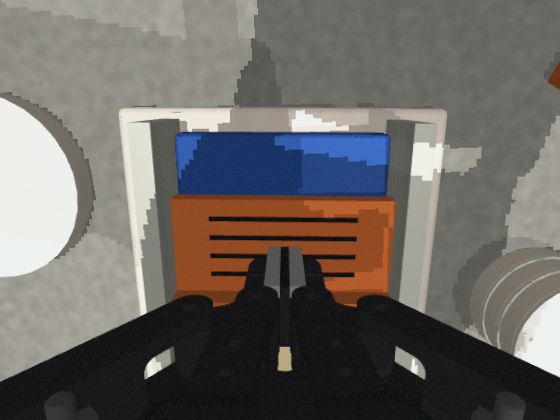

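The view shows the carrier about 18 mm further in, with the blue platform exposed behind it (rows 133–195) and still down. The force is now light, so I'll press slightly more and keep sliding.

```bash
python3 -m crank '{"slide":[[0,0,0.006],[-0.03,0,0],[-0.03,0,0],[-0.03,0,0],[-0.03,0,0]],"rot":[[0,0,0],[0,0,0],[0,0,0],[0,0,0],[0,0,0]],"jaw":[-1,-1,-1,-1,-1]}'
python3 -m crank '{"slide":[[-0.03,0,0],[-0.03,0,0],[-0.03,0,0],[-0.03,0,0]],"rot":[[0,0,0],[0,0,0],[0,0,0],[0,0,0]],"jaw":[-1,-1,-1,-1]}'
```

```text
time: 6.6
tcp_pos: [0.5049, -0.0541, 0.0392]
tcp_rot: [-0.078, -3.133, -0.002]
wrist_force: [-24.3, 0.8, 39.1]
grip_width: 0.002
grasp_force: 21.3
time: 7.0
tcp_pos: [0.517, -0.0547, 0.0392]
tcp_rot: [-0.078, -3.133, -0.002]
wrist_force: [-25.0, 0.9, 39.7]
grip_width: -0.0
grasp_force: 21.6
```

```bash
python3 -m crank '{"slide":[[-0.03,0,0],[-0.03,0,0],[-0.03,0,0],[-0.03,0,0],[-0.03,0,0],[-0.03,0,0],[-0.03,0,0]],"rot":[[0,0,0],[0,0,0],[0,0,0],[0,0,0],[0,0,0],[0,0,0],[0,0,0]],"jaw":[-1,-1,-1,-1,-1,-1,-1]}'
python3 -m crank '{"slide":[[-0.03,0,0],[-0.03,0,0],[-0.03,0,0],[-0.03,0,0]],"rot":[[0,0,0],[0,0,0],[0,0,0],[0,0,0]],"jaw":[-1,-1,-1,-1]}'
python3 - <<'E'
from station import capture
import cv2,pickle
c=capture("wrist");cv2.imwrite("pics/wrist4.png",c["color"][:,:,::-1]);pickle.dump(c,open("wrist4.pkl","wb"))
E
```

```text
time: 7.7
tcp_pos: [0.5383, -0.0559, 0.0393]
tcp_rot: [-0.078, -3.134, -0.001]
wrist_force: [-24.0, 0.4, 39.1]
grip_width: 0.001
grasp_force: 21.1
time: 8.1
tcp_pos: [0.5504, -0.0566, 0.0393]
tcp_rot: [-0.078, -3.134, -0.001]
wrist_force: [-22.2, 0.2, 37.4]
grip_width: -0.001
grasp_force: 20.6
```

View pics/wrist4.png

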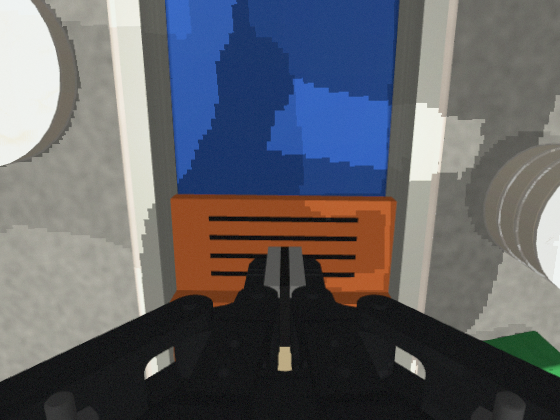

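The view shows the carrier moving with the fingers (rear edge at row 195, as before), and the platform is still down. I continue.

```bash
python3 - <<'E'
import pickle
from h import *
for n in(3,4):
    c=pickle.load(open(f"wrist{n}.pkl","rb"));print(ray(c,[(282,195)],.0395))
E
python3 -m crank '{"slide":[[-0.03,0,0],[-0.03,0,0],[-0.03,0,0],[-0.03,0,0],[-0.03,0,0],[-0.03,0,0]],"rot":[[0,0,0],[0,0,0],[0,0,0],[0,0,0],[0,0,0],[0,0,0]],"jaw":[-1,-1,-1,-1,-1,-1]}'
python3 -m crank '{"slide":[[-0.03,0,0],[-0.03,0,0],[-0.03,0,0]],"rot":[[0,0,0],[0,0,0],[0,0,0]],"jaw":[-1,-1,-1]}'
```

```text
[[ 0.46574852 -0.05359533  0.0395    ]]
[[ 0.52046087 -0.05620747  0.0395    ]]
time: 8.75
tcp_pos: [0.5691, -0.0576, 0.0392]
tcp_rot: [-0.079, -3.135, -0.001]
wrist_force: [-24.7, 0.5, 32.5]
grip_width: -0.001
grasp_force: 17.8
time: 9.05
tcp_pos: [0.5741, -0.0575, 0.039]
tcp_rot: [-0.078, -3.128, -0.002]
wrist_force: [-40.3, 2.2, 49.7]
grip_width: -0.001
grasp_force: 26.6
```

```bash
python3 -m crank '{"slide":[[-0.02,0,-0.003],[-0.02,0,0]],"rot":[[0,0,0],[0,0,0]],"jaw":[-1,-1]}'
python3 - <<'E'
from station import capture
import cv2,pickle
from h import *
c=capture("wrist");pickle.dump(c,open("wrist5.pkl","wb"))
H=hsv(c)
for u in(200,340,380):
    col=(H[:,u,0]<14)&(H[:,u,1]>150);print(u,np.flatnonzero(col)[[0,-1]],ray(c,[(u,np.flatnonzero(col)[0])],.0385))
s=capture("scene");cv2.imwrite("pics/scene5.png",cv2.resize(s["color"][190:310,200:350,::-1],None,fx=5,fy=5,interpolation=cv2.INTER_CUBIC))
E
```

```text
time: 9.25
tcp_pos: [0.5795, -0.0579, 0.0391]
tcp_rot: [-0.078, -3.13, -0.002]
wrist_force: [-31.6, 1.7, 37.6]
grip_width: 0.001
grasp_force: 27.0
200 [194 294] [[ 0.54769509 -0.08997956  0.0385    ]]
340 [196 303] [[ 0.55124238 -0.03453836  0.0385    ]]
380 [197 294] [[ 0.55243096 -0.01863285  0.0385    ]]
```

View pics/scene5.png

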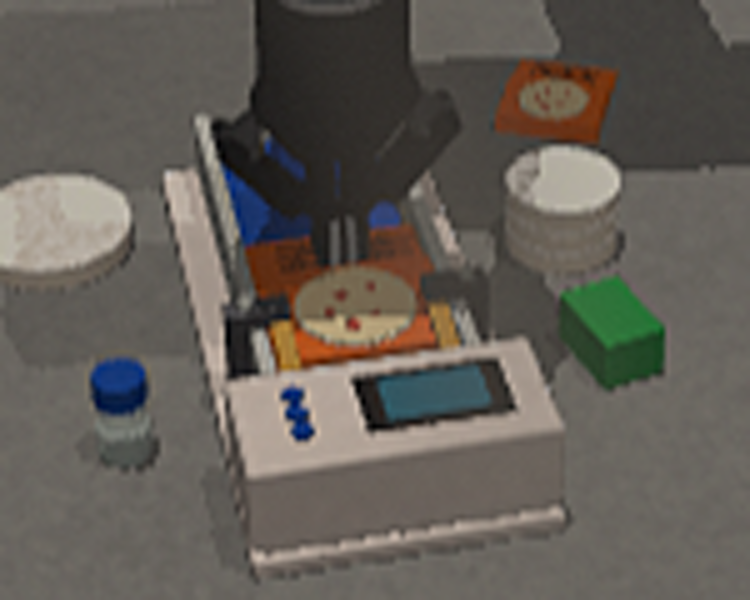

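The carrier's block is through the gate and under the brass leaves (290,345 and 445,325). The rear edge is still about 23 mm short of home.

```bash
python3 -m crank '{"slide":[[-0.03,0,0],[-0.03,0,0],[-0.03,0,0]],"rot":[[0,0,0],[0,0,0],[0,0,0]],"jaw":[-1,-1,-1]}'
python3 -m crank '{"slide":[[-0.03,0,0],[-0.03,0,0],[-0.03,0,0]],"rot":[[0,0,0],[0,0,0],[0,0,0]],"jaw":[-1,-1,-1]}'
```

```text
time: 9.65
tcp_pos: [0.5891, -0.0584, 0.039]
tcp_rot: [-0.078, -3.131, -0.002]
wrist_force: [-26.8, 1.4, 30.0]
grip_width: -0.002
grasp_force: 23.4
time: 9.95
tcp_pos: [0.6007, -0.0592, 0.0385]
tcp_rot: [-0.079, -3.136, -0.001]
wrist_force: [-7.1, -0.4, -1.6]
grip_width: -0.002
grasp_force: 3.6
```

```bash
python3 -m crank '{"slide":[[-0.02,0,0.006],[-0.02,0,0],[-0.02,0,0]],"rot":[[0,0,0],[0,0,0],[0,0,0]],"jaw":[-1,-1,-1]}'
python3 - <<'E'
from station import capture
import cv2,pickle
from h import *
c=capture("wrist");pickle.dump(c,open("wrist6.pkl","wb"))
cv2.imwrite("pics/wrist6.png",c["color"][:,:,::-1])
H=hsv(c)
for u in(200,340,380):
    col=(H[:,u,0]<14)&(H[:,u,1]>150);print(u,np.flatnonzero(col)[[0,-1]],ray(c,[(u,np.flatnonzero(col)[0])],.038))
E
```

```text
time: 10.25
tcp_pos: [0.6013, -0.0594, 0.038]
tcp_rot: [-0.078, -3.126, -0.001]
wrist_force: [-51.0, -4.3, 47.1]
grip_width: 0.002
grasp_force: 31.5
200 [195 294] [[ 0.56979927 -0.09145001  0.038     ]]
340 [196 303] [[ 0.57291253 -0.03614497  0.038     ]]
380 [196 295] [[ 0.57368394 -0.02030073  0.038     ]]
```

View pics/wrist6.png

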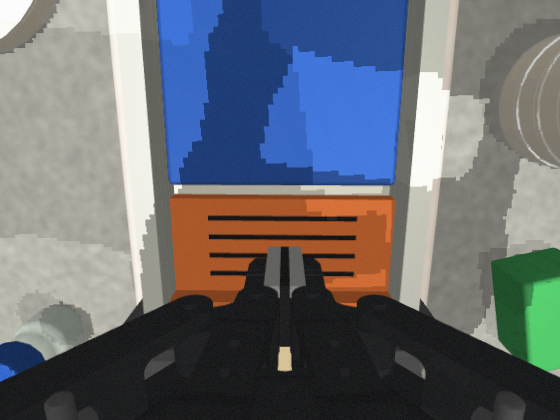

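The platform has popped up behind the carrier, leaving a gap of white stage at rows 185–195, and the push is blocked. To check it is home, I'll lighten the press while still pushing.

```bash
python3 -m crank '{"slide":[[0,0,-0.006],[0,0,-0.003],[-0.01,0,0],[-0.01,0,0]],"rot":[[0,0,0],[0,0,0],[0,0,0],[0,0,0]],"jaw":[-1,-1,-1,-1]}'
python3 - <<'E'
import pickle
from h import *
c=pickle.load(open("wrist6.pkl","rb"))
a=ray(c,[(280,184)],.0415);b=ray(c,[(280,196)],.038);print(a,b,b-a)
E
```

```text
time: 10.7
tcp_pos: [0.6013, -0.0594, 0.038]
tcp_rot: [-0.078, -3.122, -0.002]
wrist_force: [-52.7, -6.4, 36.8]
grip_width: -0.0
grasp_force: 29.3
[[ 0.56623901 -0.05952676  0.0415    ]] [[ 0.57175491 -0.0598531   0.038     ]] [[ 0.00551589 -0.00032634 -0.0035    ]]
```

The gap of 5.5 mm matches the 6 mm home value, and more push moves nothing, so it is home. I'll unload gently and withdraw.

```bash
python3 -m crank '{"slide":[[0.03,0,0],[0.02,0,-0.003],[0,0,0]],"rot":[[0,0,0],[0,0,0],[0,0,0]],"jaw":[-1,-1,-1]}'
python3 -m crank '{"slide":[[0.01,0,-0.005],[0,0,-0.005],[0,0,0]],"rot":[[0,0,0],[0,0,0],[0,0,0]],"jaw":[-1,-1,-1]}'
```

```text
time: 11.0
tcp_pos: [0.6012, -0.0596, 0.0382]
tcp_rot: [-0.079, -3.131, -0.001]
wrist_force: [-20.1, -4.2, 1.1]
grip_width: -0.003
grasp_force: 9.6
time: 11.3
tcp_pos: [0.6011, -0.0596, 0.0392]
tcp_rot: [-0.079, -3.133, -0.001]
wrist_force: [-14.5, -3.3, -2.2]
grip_width: -0.002
grasp_force: 7.2
```

```bash
python3 -m crank '{"slide":[[0.02,0,0],[0.02,0,0],[0,0,0],[0,0,-0.1],[0,0,-0.2],[0,0,-0.3],[0,0,-0.3],[0.3,0,-0.3],[0.3,0,-0.1],[0.3,0,0],[0,0,0],[0,0,0]],"rot":[[0,0,0],[0,0,0],[0,0,0],[0,0,0],[0,0,0],[0,0,0],[0,0,0],[0,0,0],[0,0,0],[0,0,0],[0,0,0],[0,0,0]],"jaw":[-1,-1,-1,-1,-1,-1,-1,-1,-1,-1,-1,-1]}'
python3 - <<'E'
from station import capture
import cv2
import pickle
t=capture("top");w=capture("wrist");pickle.dump(t,open("top7.pkl","wb"));pickle.dump(w,open("wrist7.pkl","wb"))
s=capture("scene")
a=cv2.resize(s["color"][180:310,190:350,::-1],(480,390),interpolation=cv2.INTER_CUBIC)
b=cv2.resize(w["color"][:,:,::-1],(320,240))
o=cv2.copyMakeBorder(b,0,150,0,0,0);import numpy as np
cv2.imwrite("pics/end.png",np.hstack([a,o]))
E
```

```text
time: 12.5
tcp_pos: [0.5115, -0.055, 0.1719]
tcp_rot: [0.079, 3.139, -0.0]
wrist_force: [0.5, -0.4, -0.0]
grip_width: 0.0
grasp_force: 0.0
```

View pics/end.png

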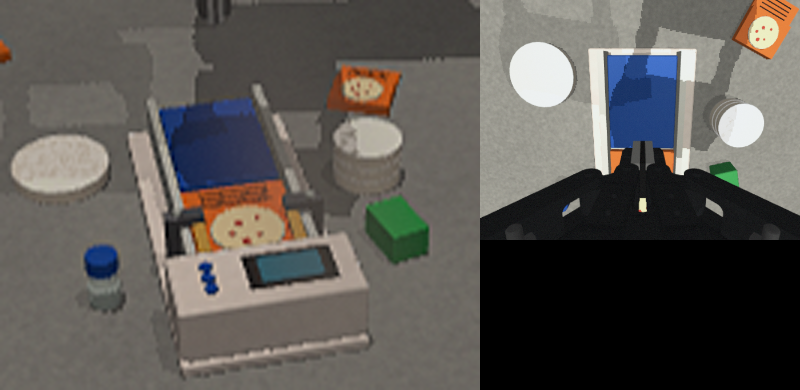

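The view shows the carrier under the leaves by the housing, the platform free behind it, and the bystanders in place. I'll do one numeric check of the gap and the platform height.

```bash
python3 - <<'E'
import pickle
from h import *
w=pickle.load(open("wrist7.pkl","rb"));H=hsv(w);P=cloud(w)
for u in(235,250,325):
    h=H[:,u];b=np.flatnonzero((h[:,0]>100)&(h[:,0]<130)&(h[:,1]>120));b=b[b<290].max()
    o=np.flatnonzero((h[:,0]<14)&(h[:,1]>150));o=o[o>b].min()
    A=ray(w,[(u,b+.5)],.0415)[0];B=ray(w,[(u,o-.5)],.038)[0];print(u,b,o,A,B,"gap",B[0]-A[0],"plat z",np.median(P[120:240,u,2]))
a=pickle.load(open("top0.pkl","rb"));t=pickle.load(open("top7.pkl","rb"))
d=cv2.absdiff(a["color"],t["color"]).max(2)
for n,(u,v) in dict(pile=(246,180),large=(344,208),vial=(338,143),swab=(249,149)).items():print(n,np.median(d[v-10:v+10,u-10:u+10]))
E
```

```text
235 258 262 [ 0.56404323 -0.09715111  0.0415    ] [ 0.56814704 -0.09795482  0.038     ] gap 0.004103816717312636 plat z 0.041100506601242315
250 258 262 [ 0.56461543 -0.08527544  0.0415    ] [ 0.56872725 -0.08589796  0.038     ] gap 0.004111823069687048 plat z 0.04112488679643159
325 258 262 [ 0.56752799 -0.02595869  0.0415    ] [ 0.57168381 -0.02567653  0.038     ] gap 0.004155824708959699 plat z 0.041009370860043526
pile 56.0
large 116.0
vial 22.5
swab 21.0
```

```bash
python3 -m crank '{"slide":[[-0.3,0,0.3],[-0.3,0,0.3],[-0.3,0,0.15],[0,0,0],[0,0,0]],"rot":[[0,0,0],[0,0,0],[0,0,0],[0,0,0],[0,0,0]],"jaw":[-1,-1,-1,-1,-1]}'
python3 - <<'E'
from station import capture
from h import *
w=capture("wrist");H=hsv(w);print(w["origin"])
for u in(190,230,340,370):
    h=H[:,u];b=np.flatnonzero((h[:,0]>100)&(h[:,0]<130)&(h[:,1]>120));b=b[b<290].max()
    o=np.flatnonzero((h[:,0]<14)&(h[:,1]>150));o=o[o>b].min()
    A=ray(w,[(u,b+.5)],.0415)[0];B=ray(w,[(u,o-.5)],.038)[0];print(u,b,o,A[:2],B[:2],"gap",B[0]-A[0],H[b-1:o+2,u].tolist())
cv2.imwrite("pics/w8.png",cv2.resize(w["color"][120:330,140:420,::-1],None,fx=2.8,fy=2.8))
E
```

```text
time: 13.15
tcp_pos: [0.6013, -0.0594, 0.095]
tcp_rot: [-0.079, -3.139, -0.0]
wrist_force: [0.2, -0.1, -0.1]
grip_width: -0.001
grasp_force: 0.0
[ 0.53674084 -0.05631437  0.23724935]Traceback (most recent call last):
  File "<stdin>", line 5, in <module>
    return umr_maximum(a, axis, None, out, keepdims, initial, where)
ValueError: zero-size array to reduction operation maximum which has no identity
```

```bash
python3 - <<'E'
from station import capture
from h import *
w=capture("wrist");H=hsv(w);print(w["origin"])
for u in(215,240,330,345):
    h=H[:,u];b=np.flatnonzero((h[:,0]>100)&(h[:,0]<130)&(h[:,1]>120));o=np.flatnonzero((h[:,0]<14)&(h[:,1]>150))
    if len(b)==0 or len(o)==0: print(u,b,o);continue
    b=b[b<290].max();o=o[o>b].min()
    A=ray(w,[(u,b+.5)],.0415)[0];B=ray(w,[(u,o-.5)],.038)[0];print(u,b,o,A[:2],B[:2],"gap",B[0]-A[0])
E
```

```text
[ 0.53621023 -0.0562856   0.23785999]
215 162 172 [ 0.5645163  -0.09476275] [ 0.56993889 -0.09592714] gap 0.005422591702458068
240 162 172 [ 0.56518115 -0.08146105] [ 0.57061722 -0.08230307] gap 0.005436071250466079
330 162 172 [ 0.56753134 -0.03364709] [ 0.57302351 -0.03333121] gap 0.0054921682836757135
345 163 172 [ 0.5684534  -0.02567483] [ 0.57342005 -0.02516178] gap 0.004966652832173124
```

From this closer viewpoint the gap is 5.4 mm, the same as when it was held against the stop, so the carrier has stayed home. I'll raise the hand and hand the job in.

```bash
python3 -m crank '{"slide":[[0,0,-0.3],[0,0,-0.3],[0,0,-0.3],[0,0,0],[0,0,0],[0,0,0]],"rot":[[0,0,0],[0,0,0],[0,0,0],[0,0,0],[0,0,0],[0,0,0]],"jaw":[-1,-1,-1,-1,-1,-1]}'
python3 -c "
from station import workorder
print(workorder.close_job())"
```

```text
time: 13.85
tcp_pos: [0.6002, -0.0594, 0.1854]
tcp_rot: [-0.079, -3.14, -0.0]
wrist_force: [-0.4, 0.4, -0.3]
grip_width: -0.004
grasp_force: 0.0
the job is handed in; nothing more can be done
None
```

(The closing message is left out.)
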